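Fit the spacer and masher rotor on the bean masher's drive post

ROBOT

A 7-joint arm with a two-finger parallel gripper is mounted at the origin on the work surface. World frame = base frame: x ahead of the robot, y to its left, z up, the work surface at z = 0. Lengths are in m, angles in rad, forces in N, time in s.
With the tool pointing down it reaches from about 0.425 to 0.925 m from the base axis. Payload 6.8 kg.
Tool frame: the origin (TCP) lies midway between the tips of the shut fingers; the grasp point (between the pads) lies 19 mm behind it; z points along the fingers, x is the direction in which the jaws open and shut, and the axes are right-handed (so a half turn about z gives the same grasp; the last joint's range is limited). The gripper opens to 85 mm and grips with 20 to 120 N. Pads are 22 mm wide; open, the fingers measure 114 mm over their backs; the gripper's body (76 mm by 85 mm) begins 54 mm behind the grasp point. The pads swing forward as they close: fully open they stand 13 mm farther back than shut.
Start: joints at [-1.29, 0.477, 0.022, 1.555, -0.011, 1.109, -0.083], TCP at [0.256, 0.625, 0.231] pointing down, gripper open.
Joint ranges: [-2.96, 2.96], [-0.34, 2.1], [-1.41, 1.46], [0.24, 2.44], [-1.37, 4.51], [0.17, 1.92], [-2.96, 2.96]. Speed limits (rad/s): [2.39, 2.39, 3.14, 3.14, 3.14, 3.14, 3.14].

INTERFACE

Orientations are given as a unit quaternion [w, x, y, z].
In Python, from station import bot, imaging, nets gives the robot as it stands. The module is installed in compiled form; this text tells all that it offers.
- The arm moves only by the tool apply_moves, never from a script. Its argument "moves" is text: rows parted by semicolons, each of 7 numbers parted by spaces: the gripper command: -1 is fully open, 1 is shut, values between are in proportion, then the shift along the tool's x, y, z normalised to -1 to 1, where 1 is 120 mm, then the turn, a rotation vector about the tool's x, y, z normalised to -1 to 1, where 1 is 4 degrees. In form: hand dx dy dz rx ry rz; .... A call has 1 to 12 rows; each row shifts and turns the commanded pose from where the row before left it, along the tool's axes as they then stand; what a row does not reach is not made up. A row lasts 1/12 s, in which the tool goes at most 41.7 mm and 7.16 degrees, less where a joint would pass 70% of its speed; a pose out of reach is approached as far as the arm can. A call with a number of a shift or a turn outside -1 to 1 is refused whole. A call with a gripper value outside its range is refused whole. The fingers move at their own pace and stop on an object; "force" is the grip in N (left out, the last holds). Time passes only in rows, so rows that do not move let the fingers close. It gives the time, the measured TCP pose, the force and the opening at its end, in the units of the state.
- bot.get_obs(): the state, without advancing time (a new reading comes with each control period).
- imaging.read_camera(name): name is "scene" or "side" or "wrist"; returns a dict with "image" (384x512x3 uint8, red, green, blue), "fx", "fy", "cx", "cy" (pixels), "view" (4x4, takes a point from world to camera coordinates); the wrist camera has in their place "mount" (4x4, takes a point from camera to tool coordinates, whose origin is the TCP and whose axes are the tool frame's). Camera axes: x right, y down, z forward; pixel columns grow to the right and rows downward; lengths in m; the calibration is good to about 2 mm. The wrist camera is an equidistant fisheye: a pixel r from the principal point sees the ray r / f radians off the axis. A picture is of the moment at which its call begins: read the wrist's pose just before it. There is no depth.
- bot.hand_in(): hands the job in, once; it reports no verdict.
Trained networks look in a picture, given as the dict that the camera call returned (one of the last four; its "shot" number tells which), for a name from the list of things; names that differ only in an ending like _2 or _b are one class to them, and where a whole thing is asked for, a point or a joint stands for the part that bears it (a point fixed in the world has none). Each returns a list of dicts, best first, with "score" (0 to 1); they miss things now and then, are a little off and sometimes report something else, mostly with a low value. They report only what shows in the picture. A call takes as long as a camera call. They do not tell look-alikes from the thing itself.
- nets.spot_in(picture, name): "rect" ([left, top, right, bottom] in pixels, round what is visible of it).
- nets.outline_of(picture, name): "region" (384x512 bool, what is visible of it) and "rect" ([left, top, right, bottom] in pixels, round what is visible of it).
- nets.spot_point(picture, name): "location" ([column, row] in pixels: a listed point, or the origin of a listed thing).
The state is a dict: "t": time; "q": joint angles; "joint_vel": joint speeds; "joint_torque": joint torques, N m; "eef_pos": TCP position; "tool_rot": TCP orientation; "contact_force": force on the tool from outside, world axes, zero at the start; "torque": the same for the moment, N m; "gripper_width": opening from 0.0 (shut) to 1.0 (fully open).
Only numpy, scipy, OpenCV 4.12 (cv2) and the standard library are available. Lean on these libraries where they do the work, as an engineer would, in place of code of your own. Each camera call takes 0.05 s, during which the arm holds its last target.

TASK

Get the bean masher ready: slide the low D-bored spacer collar onto the D-shaped drive post until it lies flat on the machine's deck, then fit the two-bladed rotor on the same post, fully down on the spacer. Turn each part so that the flat of its bore meets the flat of the post before you let it drop home. The plain ring with the round bore and the sleeve with the square bore belong to other machines.

Things in the scene. Friction and masses are not known exactly. Their poses are not given: they have to be found in the camera images.
- post_top (a point): Top of the dark-steel post on the fixed masher (white box 180 x 180 mm, steel deck 72 mm above the table); point on the post's axis, 55 mm above the deck. The post is D-shaped all the way up: radius 19 mm, flat 5 mm from the axis; its top 12 mm taper in by 6 mm all round, flat too. z up; +x points from the axis out through the flat.
- collar_center (a point): Loose grey plastic spacer: tube lying flat, 56 mm outside diameter, 24 mm high, 60 g, D bore right through: radius 22 mm, flat 8 mm from the axis (its double has a round bore). Point on the axis half-way up, 12 mm above the underside; z up; +x points from the axis to the flat. Home, it is 43 mm below the post's top.
- rotor_center (a point): Loose upright grey plastic hub, 56 mm outside diameter, 46 mm high, 130 g, same D bore as the collar right through. Two steel blades at its foot reach 64 mm from the axis along +y and -y, 12 mm wide, 10 mm high: grip above them, any yaw. Point on the axis half-way up, 23 mm above the underside; z up; +x points from the axis to the flat. Home, it is 8 mm below the post's top.
Mind the look-alikes: they are no part of the job. What is shaped like the part that bears collar_center but orange or yellow is not meant. Of the things that look like the part that bears rotor_center, take the one that is farthest to the robot's right at the start.

How it is judged:
At the end, for the whole second after the job is handed in: Collar flat on the deck (centre 43 mm below the post's top, within 5 mm) and rotor flat on the collar (centre 8 mm below it, within 6 mm), each within 10 mm of the post's axis, flat to flat within 34 degrees, upright within 7 degrees (z of collar_center in the frame of post_top between -0.048 and -0.038 m and horizontal distance between each of collar_center, rotor_center and post_top below 0.01 m and angle between the x axis of each of collar_center, rotor_center and the x axis of post_top, either way round below 0.6 rad and angle between each of collar_center, rotor_center's own z axis and vertical below 0.12 rad and z of rotor_center in the frame of post_top between -0.014 and -0.002 m); the robot touches nothing.
It also fails if it takes over 50 s, if anything falls off the work surface, if the arm or the gripper's body presses on something with over 40 N, if the wrist force passes 120 N, or if a joint passes its speed limit or range.

## Working session

There is one attempt and no reset: what is moved stays moved. The work goes in short steps, Python scripts to look and compute and a tool call to move; the robot and the scene stay as the last step left them, time stands still between calls to the robot, and variables do not carry over. Pictures are saved under pics/ and viewed, and the job is handed in when it is done.

Besides the shell and the picture viewer there is one more tool, called after "Request:" as name(argument=value, ...) on one line, values as JSON. apply_moves: Moves the arm, as the interface text tells. Scaled input: -1 to 1 covers 120 mm each way for a shift and 4 degrees each way for a turn. Its arguments: {"type":"object","properties":{"moves":{"type":"string"},"force":{"type":"number"}},"required":["moves"]}

```bash
mkdir -p pics
python3 - <<'E'
from station import bot, imaging, nets
import cv2,numpy as np,pickle
print(bot.get_obs())
for n in ["scene","side","wrist"]:
    p=imaging.read_camera(n); cv2.imwrite(f"pics/{n}0.png",p["image"][:,:,::-1])
    print(n,{k:(v if k!="image" else 0) for k,v in p.items()})
    for nm in ["post_top","collar_center","rotor_center"]:
        print(nm,[(np.round(d["location"]),round(d["score"],2)) for d in nets.spot_point(p,nm)])
        if nm!="post_top": print("  rect",[(np.round(d["rect"]),round(d["score"],2)) for d in nets.spot_in(p,nm)])
E
```

```text
{'t': 0.0, 'q': array([-1.29007218,  0.47779379,  0.02236399,  1.55644026, -0.01153449,
        1.1092871 , -0.0831161 ]), 'joint_vel': array([ 0.00014959, -0.00093319,  0.00030484,  0.00168972, -0.00013993,
        0.00025671,  0.00240673]), 'joint_torque': array([-2.83125846e-04, -5.96459198e+01,  1.60803493e+00, -2.81193942e+01,
        1.25515464e-02,  9.70438414e-03,  4.30124919e-05]), 'eef_pos': array([0.25568972, 0.62406868, 0.23033513]), 'tool_rot': array([ 5.47809968e-04,  8.30400040e-01,  5.57166908e-01, -7.14279255e-04]), 'contact_force': array([-0.65772007,  0.57351017, -0.49253628]), 'torque': array([ 0.00932042,  0.06966661, -0.02353392]), 'gripper_width': 0.9984704422656986}
scene {'image': 0, 'fx': 354.4914224199158, 'fy': 354.4914224199158, 'cx': 250.13105325469536, 'cy': 194.6001564553328, 'view': array([[-0.37836282,  0.92563604, -0.00628552,  0.22228432],
       [ 0.63845617,  0.25604656, -0.72581946, -0.19670959],
       [-0.67023526, -0.27863613, -0.68785653,  1.32830798],
       [ 0.        ,  0.        ,  0.        ,  1.        ]]), 'shot': 1}
post_top [(array
[... 1163 characters left out ...]
ect [(array([211., 254., 247., 287.]), 0.74), (array([178., 162., 214., 177.]), 0.69)]
wrist {'image': 0, 'fx': 297.3186396354542, 'fy': 297.3186396354542, 'cx': 254.71842654719197, 'cy': 187.09145132499694, 'mount': array([[ 9.99999441e-01, -8.85014759e-04,  5.77955875e-04,
         1.79071340e-03],
       [ 6.90350044e-04,  9.60890291e-01,  2.76928461e-01,
        -7.02155995e-02],
       [-8.00437963e-04, -2.76927907e-01,  9.60890365e-01,
        -1.41422640e-01],
       [ 0.00000000e+00,  0.00000000e+00,  0.00000000e+00,
         1.00000000e+00]]), 'shot': 3}
post_top []
collar_center []
  rect []
rotor_center [(array([ 30., 290.]), 0.76)]
  rect [(array([ 13., 254.,  50., 309.]), 0.93)]
```

Run:
```python
import cv2
a=cv2.imread("pics/scene0.png");b=cv2.imread("pics/side0.png")
cv2.imwrite("pics/sc_crop.png",cv2.resize(a[150:280,110:370],None,fx=3,fy=3,interpolation=cv2.INTER_CUBIC))
cv2.imwrite("pics/sd_crop.png",cv2.resize(b[130:330,150:350],None,fx=3,fy=3,interpolation=cv2.INTER_CUBIC))
```

```text
(no output)
```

View pics/sc_crop.png

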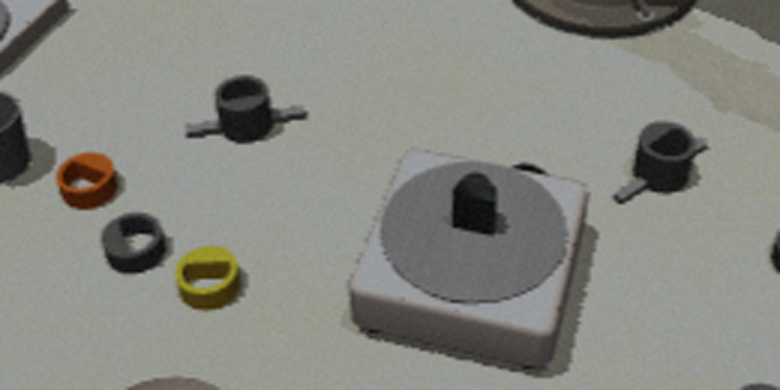

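View pics/sd_crop.png

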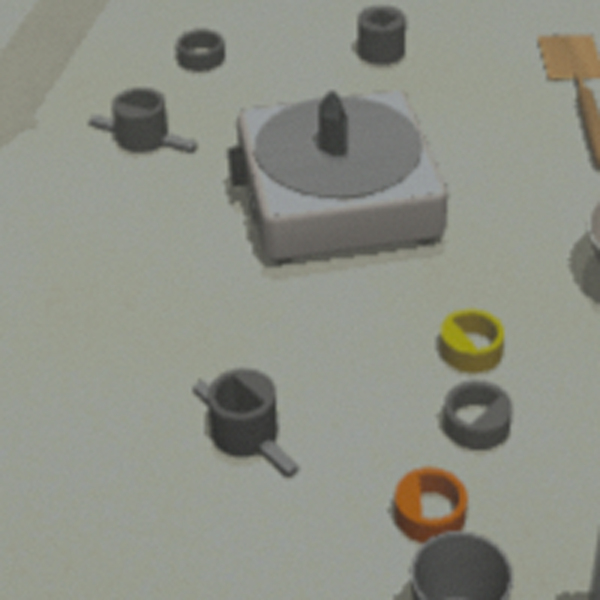

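View pics/scene0.png

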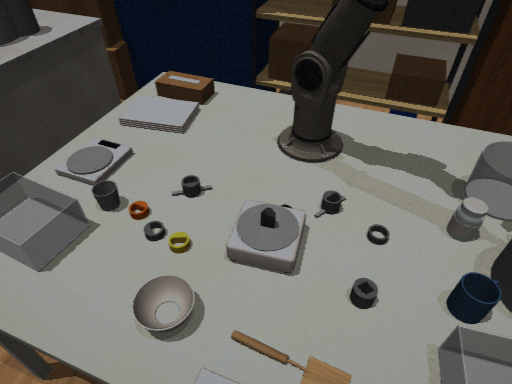

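View pics/wrist0.png

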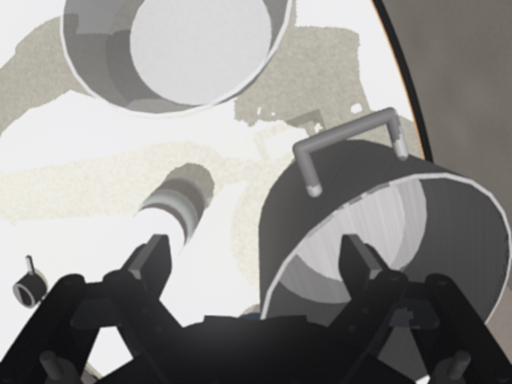

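```bash
cat > h.py <<'E'
from station import bot, imaging, nets
import cv2,numpy as np
from scipy.spatial.transform import Rotation as R
def tool(o=None):
    o=o or bot.get_obs(); q=o["tool_rot"]; T=np.eye(4); T[:3,:3]=R.from_quat([q[1],q[2],q[3],q[0]]).as_matrix(); T[:3,3]=o["eef_pos"]; return T
def ray(p,uv,T=None):
    x=(uv[0]-p["cx"])/p["fx"];y=(uv[1]-p["cy"])/p["fy"]
    if "view" in p:
        M=np.linalg.inv(p["view"]); d=np.array([x,y,1.])
    else:
        M=T@p["mount"]; r=np.hypot(x,y); d=np.array([x/r*np.sin(r),y/r*np.sin(r),np.cos(r)]) if r>1e-9 else np.array([0,0,1.])
    d=M[:3,:3]@d; return M[:3,3],d/np.linalg.norm(d)
def atz(p,uv,z,T=None):
    o,d=ray(p,uv,T); return o+d*(z-o[2])/d[2]
def tri(rs):
    A=sum(np.eye(3)-np.outer(d,d) for o,d in rs); b=sum((np.eye(3)-np.outer(d,d))@o for o,d in rs)
    X=np.linalg.solve(A,b); return X,[np.linalg.norm((np.eye(3)-np.outer(d,d))@(X-o)) for o,d in rs]
def proj(p,X,T=None):
    X=np.append(X,1.)
    if "view" in p:
        c=p["view"]@X; return np.array([p["cx"]+p["fx"]*c[0]/c[2],p["cy"]+p["fy"]*c[1]/c[2]])
    c=np.linalg.inv(T@p["mount"])@X; r=np.hypot(c[0],c[1]); th=np.arctan2(r,c[2]); return np.array([p["cx"]+p["fx"]*th*c[0]/r,p["cy"]+p["fy"]*th*c[1]/r])
def topdown(p,T,c,z,half=.06,n=600):
    # rectified wrist view of plane z: right=+x, up=+y
    g=np.linspace(-half,half,n); X,Y=np.meshgrid(c[0]+g,c[1]-g)
    M=np.linalg.inv(T@p["mount"]); P=np.stack([X,Y,np.full_like(X,z),np.ones_like(X)],-1)@M.T
    r=np.hypot(P[...,0],P[...,1]);th=np.arctan2(r,P[...,2])
    u=p["cx"]+p["fx"]*th*P[...,0]/r; v=p["cy"]+p["fy"]*th*P[...,1]/r
    return cv2.remap(p["image"],u.astype(np.float32),v.astype(np.float32),cv2.INTER_CUBIC)[:,:,::-1].copy()
E
python3 - <<'E'
from h import *
s=imaging.read_camera("scene");d=imaging.read_camera("side")
for n,a,b in [("post",(266,210),(263,159)),("collar",(157,229),(309,264)),("rotor",(191,185),(227,266)),("yellow",(179,240),(307,242)),("orange",(142,209),(294,299))]:
    print(n,*[np.round(v,4) for v in tri([ray(s,a),ray(d,b)])])
print(atz(s,(330,203),.023),atz(s,(377,234),.012),atz(s,(364,293),.02), atz(s,(106,195),.05))
print(tool())
E
```

```text
post [0.5143 0.0162 0.1375] [0.0033 0.0033]
collar [ 0.5957 -0.2807  0.0191] [0.0023 0.0023]
rotor [ 0.3963 -0.2774  0.0251] [0.0037 0.0037]
yellow [ 0.6052 -0.2032  0.0181] [0.0011 0.0011]
orange [ 0.5413 -0.3745  0.0088] [0.0056 0.0056]
[0.31472945 0.14682755 0.023     ] [0.37526685 0.2947234  0.012     ] [0.58128799 0.29049217 0.02      ] [ 0.55709727 -0.47450041  0.05      ]
[[ 3.79132860e-01  9.25342247e-01 -5.58058272e-06  2.55902737e-01]
 [ 9.25342247e-01 -3.79132860e-01 -6.46821519e-06  6.24627464e-01]
 [-8.10109506e-06 -2.71163603e-06 -1.00000000e+00  2.31299649e-01]
 [ 0.00000000e+00  0.00000000e+00  0.00000000e+00  1.00000000e+00]]
```

Request:
apply_moves(moves="-1 0 0 -0.3 0 0 0; -1 0 0 -0.3 0 0 0; -1 0 0 -0.3 0 0 0; -1 -0.246 0.228 0 0 0 0; -1 -0.246 0.228 0 0 0 0; -1 -0.246 0.228 0 0 0 0; -1 -0.246 0.228 0 0 0 0; -1 -0.246 0.228 0 0 0 0", force=40)

```text
t: 1.67
eef_pos: [0.3269, 0.4343, 0.3394]
tool_rot: [-0.0, 0.83, 0.557, 0.0]
contact_force: [1.7, 1.0, -0.1]
gripper_width: 1.001
```

```bash
python3 -c "
from h import *
o=bot.get_obs();print(o['q'],o['contact_force'],tool(o))"
```

```text
[-1.11313983  0.17041104  0.08432904  1.73531594 -0.01519597  1.23606647
  0.15700833] [ 1.65368704  0.99121801 -0.08200948] [[ 3.79029787e-01  9.25384458e-01  1.62673388e-04  3.26914276e-01]
 [ 9.25384370e-01 -3.79029821e-01  4.02680523e-04  4.34270347e-01]
 [ 4.34292363e-04 -2.09250234e-06 -9.99999906e-01  3.39421424e-01]
 [ 0.00000000e+00  0.00000000e+00  0.00000000e+00  1.00000000e+00]]
```

Request:
apply_moves(moves="-1 -0.246 0.228 0 0 0 0; -1 -0.246 0.228 0 0 0 0; -1 -0.246 0.228 0 0 0 0; -1 -0.246 0.228 0 0 0 0; -1 -0.246 0.228 0 0 0 0; -1 -0.246 0.228 0 0 0 0; -1 -0.246 0.228 0 0 0 0; -1 -0.246 0.228 0 0 0 0; -1 -0.246 0.228 0 0 0 0; -1 -0.246 0.228 0 0 0 0; -1 0 0 0 0 0 0; -1 0 0 0 0 0 0")

```text
t: 2.67
eef_pos: [0.4682, 0.0569, 0.3396]
tool_rot: [0.0, 0.832, 0.555, 0.0]
contact_force: [-0.5, 1.3, -0.2]
gripper_width: 1.001
```

Run:
```python
from h import *
T=tool();p=imaging.read_camera("wrist");print(np.round(T,3))
cv2.imwrite("pics/w1.png",p["image"][:,:,::-1])
for d in nets.spot_point(p,"post_top"):
    print(d, atz(p,d["location"],.127,T))
c=(.514,.016)
cv2.imwrite("pics/td1.png",topdown(p,T,c,.127))
```

```text
[[ 0.384  0.923  0.001  0.468]
 [ 0.923 -0.384  0.     0.057]
 [ 0.     0.    -1.     0.34 ]
 [ 0.     0.     0.     1.   ]]
{'location': [239.4, 202.8], 'score': 0.57} [0.510042   0.02084344 0.127     ]
```

View pics/w1.png

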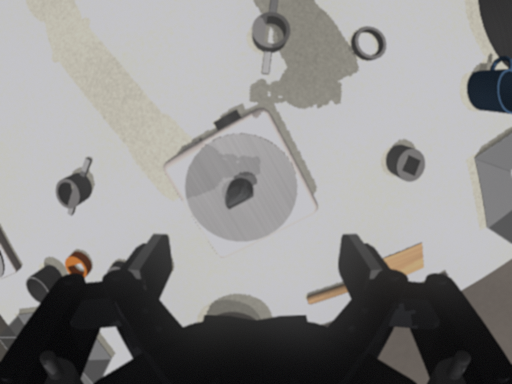

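View pics/td1.png

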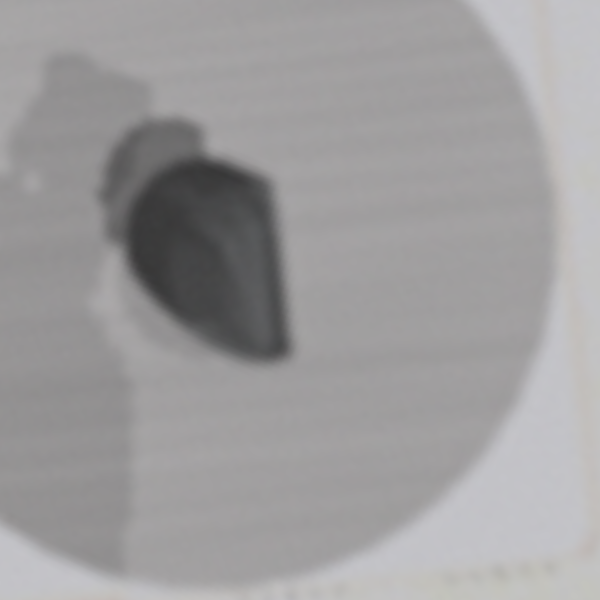

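```bash
cat >> h.py <<'E'
def dsec(r,f,n=40):
    a=np.arccos(np.clip(f/r,-1,1)); t=np.linspace(a,2*np.pi-a,n); return np.c_[r*np.cos(t),r*np.sin(t)]
def post_sil(p,T,x,y,yaw,S=8,org=(0,0),shape=(60,60)):
    c,s=np.cos(yaw),np.sin(yaw); pts=[]
    for z,r,f in [(.072,.019,.005),(.115,.019,.005),(.127,.013,-.001)]:
        for a in dsec(r,f): pts.append(proj(p,np.array([x+c*a[0]-s*a[1],y+s*a[0]+c*a[1],z]),T))
    h=cv2.convexHull(np.float32(pts)).reshape(-1,2)
    m=np.zeros((shape[0]*S,shape[1]*S),np.uint8); cv2.fillPoly(m,[np.int32(np.round((h-np.array(org)+.5)*S))],1)
    return cv2.resize(m.astype(np.float32),(shape[1],shape[0]),interpolation=cv2.INTER_AREA)
E
python3 - <<'E'
from h import *
from scipy.optimize import minimize
res={}
for n in ["wrist","side","scene"]:
    T=tool();p=imaging.read_camera(n)
    c=proj(p,np.array([.51,.018,.1]),T); org=np.int32(c)-30
    g=cv2.cvtColor(p["image"],cv2.COLOR_RGB2GRAY).astype(float)[org[1]:org[1]+60,org[0]:org[0]+60]
    cv2.imwrite(f"pics/pc_{n}.png",cv2.resize(g,None,fx=8,fy=8,interpolation=cv2.INTER_NEAREST))
    yy,xx=np.mgrid[:60,:60]; W=(np.hypot(xx-30,yy-30)<27)
    thr=80 if n=="wrist" else 70
    obs=np.clip((thr+25-g)/50,0,1)
    def cost(v):
        m=post_sil(p,T,v[0],v[1],v[2],org=org); return (np.abs(m-obs)*W).sum()/obs[W].sum()
    out=[]
    for yaw in np.arange(-np.pi,np.pi,np.pi/6):
        r=minimize(cost,[.51,.018,yaw],method="Nelder-Mead",options=dict(initial_simplex=[[.51,.018,yaw],[.515,.018,yaw],[.51,.023,yaw],[.51,.018,yaw+.3]],xatol=1e-4,fatol=1e-4))
        out.append((r.fun,*np.round(r.x,4)))
    out.sort(); print(n,out[:4])
E
```

```text
wrist [(np.float64(0.6475733122636133), np.float64(0.5092), np.float64(0.0209), np.float64(0.3565)), (np.float64(0.6485544790425366), np.float64(0.5098), np.float64(0.0207), np.float64(0.3832)), (np.float64(0.6487341977099631), np.float64(0.5096), np.float64(0.0206), np.float64(0.3923)), (np.float64(0.6488005802808144), np.float64(0.5093), np.float64(0.0209), np.float64(0.3618))]
side [(np.float64(0.7168019604839946), np.float64(0.5103), np.float64(0.0182), np.float64(-0.0283)), (np.float64(0.7186686322560883), np.float64(0.5098), np.float64(0.0185), np.float64(-0.002)), (np.float64(0.718984530555981), np.float64(0.5102), np.float64(0.0176), np.float64(-0.0159)), (np.float64(0.7203629958646042), np.float64(0.5101), np.float64(0.0159), np.float64(-0.029))]
scene [(np.float64(0.15704235106244296), np.float64(0.5093), np.float64(0.0173), np.float64(0.1173)), (np.float64(0.15715234324077695), np.float64(0.5092), np.float64(0.0173), np.float64(0.113)), (np.float64(0.15718085973145612), np.float64(0.5093), np.float64(0.0173), np.float64(0.1169)), (np.float64(0.15787951375309608), np.float64(0.5091), np.float64(0.0174), np.float64(0.0983))][ WARN:0@1.413] global loadsave.cpp:1063 imwrite_ Unsupported depth image for selected encoder is fallbacked to CV_8U.
```

```bash
python3 -c "
import cv2,numpy as np
cv2.imwrite('pics/pcs.png',cv2.resize(np.hstack([cv2.imread(f'pics/pc_{n}.png') for n in ['wrist','side','scene']]),(798,266)))"
```

```text
(no output)
```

View pics/pcs.png

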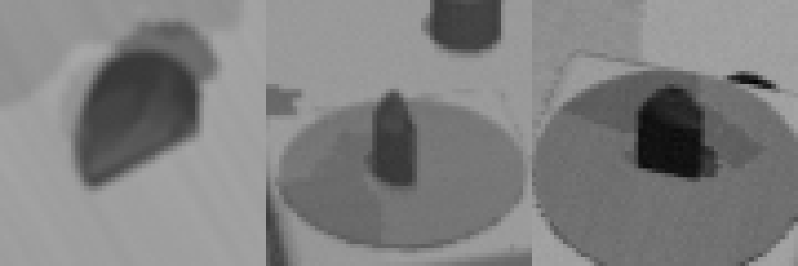

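```bash
cat > fitpost.py <<'E'
from h import *
from scipy.optimize import minimize
import sys
tot=[]
for n in sys.argv[1:]:
    T=tool();p=imaging.read_camera(n)
    c=proj(p,np.array([.51,.018,.1]),T); org=np.int32(c)-30
    g=cv2.cvtColor(p["image"],cv2.COLOR_RGB2GRAY).astype(float)[org[1]:org[1]+60,org[0]:org[0]+60]
    yy,xx=np.mgrid[:60,:60]
    m0=post_sil(p,T,.51,.018,.1,org=org); W=cv2.dilate(m0,np.ones((13,13)))>0; core=cv2.erode(m0,np.ones((5,5)))>.9
    lo=np.percentile(g[core],80); bg=np.percentile(g[W&(cv2.dilate(m0,np.ones((5,5)))==0)],15)
    thr=(lo+bg)/2; w=(bg-lo)/2
    obs=np.clip((thr+w-g)/(2*w),0,1); print(n,lo,bg)
    def cost(v,p=p,T=T,org=org,W=W,obs=obs):
        m=post_sil(p,T,v[0],v[1],v[2],org=org); return (np.abs(m-obs)*W).sum()/obs[W].sum()
    tot.append((n,cost))
def run(f):
    out=[]
    for yaw in np.arange(-.6,.8,.2):
        x0=[.51,.018,yaw]
        r=minimize(f,x0,method="Nelder-Mead",options=dict(initial_simplex=[x0,[.515,.018,yaw],[.51,.023,yaw],[.51,.018,yaw+.3]],xatol=1e-4,fatol=1e-4)); out.append([r.fun,*r.x])
    out.sort(); return np.round(out[:3],4).tolist()
for n,c in tot: print(n,run(c))
if len(tot)>1: print("all",run(lambda v:sum(c(v) for n,c in tot)))
E
python3 fitpost.py wrist side scene
```

```text
wrist 82.0 122.29999999999998
side 67.60000000000001 107.0
scene 32.0 95.0
wrist [[0.1292, 0.5084, 0.0208, 0.1497], [0.1293, 0.5082, 0.0209, 0.139], [0.1295, 0.5082, 0.0208, 0.1507]]
side [[0.1051, 0.5092, 0.0183, 0.1074], [0.1054, 0.5091, 0.0177, 0.1056], [0.1056, 0.5091, 0.0183, 0.1055]]
scene [[0.116, 0.5094, 0.0173, 0.1239], [0.1168, 0.5094, 0.0173, 0.124], [0.117, 0.5094, 0.0173, 0.1215]]
all [[0.4449, 0.5089, 0.0189, 0.1141], [0.4464, 0.5091, 0.0186, 0.092], [0.4469, 0.509, 0.0189, 0.1103]]
```

Request:
apply_moves(moves="-1 -0.243 0.23 0 0 0 0; -1 -0.243 0.23 0 0 0 0; -1 -0.243 0.23 0 0 0 0; -1 -0.243 0.23 0 0 0 0; -1 -0.243 0.23 0 0 0 0; -1 -0.243 0.23 0 0 0 0; -1 -0.243 0.23 0 0 0 0; -1 -0.243 0.23 0 0 0 0; -1 -0.243 0.23 0.1 0 0 0; -1 0 0 0.3 0 0 0; -1 0 0 0.3 0 0 0; -1 0 0 0 0 0 0")

```text
t: 4.07
eef_pos: [0.5949, -0.2754, 0.2478]
tool_rot: [-0.005, 0.83, 0.557, -0.004]
contact_force: [-0.8, 1.8, -1.3]
gripper_width: 0.995
```

Run:
```python
from h import *
T=tool();p=imaging.read_camera("wrist");print(np.round(T,3))
cv2.imwrite("pics/w2.png",p["image"][:,:,::-1])
for d in nets.spot_point(p,"collar_center"):
    print(d, atz(p,d["location"],.012,T))
cv2.imwrite("pics/td2.png",topdown(p,T,(.596,-.281),.024))
```

```text
[[ 0.379  0.925 -0.012  0.595]
 [ 0.925 -0.379  0.004 -0.275]
 [-0.001 -0.012 -1.     0.248]
 [ 0.     0.     0.     1.   ]]
{'location': [243.7, 166.0], 'score': 0.82} [ 0.59676316 -0.28950764  0.012     ]
{'location': [311.3, 151.3], 'score': 0.78} [ 0.61175169 -0.20083964  0.012     ]
{'location': [165.8, 152.0], 'score': 0.56} [ 0.53928032 -0.37749639  0.012     ]
```

View pics/w2.png

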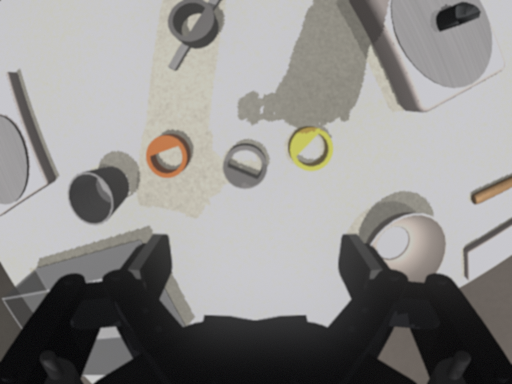

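View pics/td2.png

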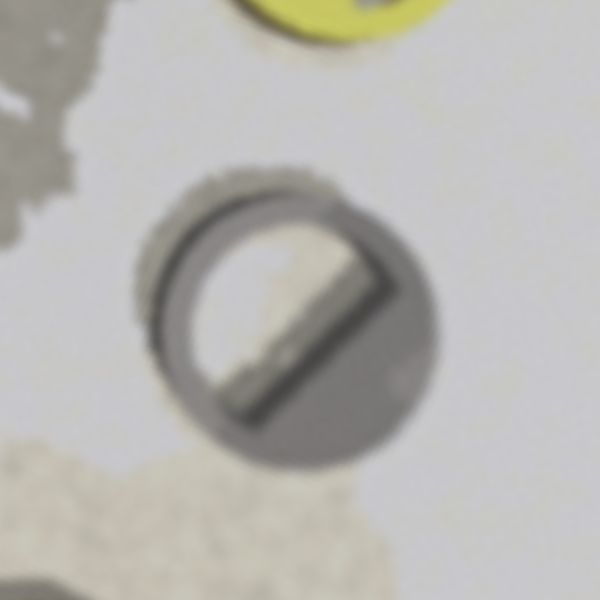

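Request:
apply_moves(moves="-1 0 0 0.1 0 0 1; -1 0 0 0.1 0 0 1; -1 0 0 0.1 0 0 1; -1 0 0 0.1 0 0 1; -1 0 0 0.1 0 0 1; -1 0 0 0.1 0 0 1; -1 0 0 0.1 0 0 1; -1 0 0 0 0 0 1; -1 0 0 0 0 0 1; -1 0 0 0 0 0 1; -1 0 0 0 0 0 1; -1 0 0 0 0 0 1")

```text
t: 5.17
eef_pos: [0.6005, -0.277, 0.1748]
tool_rot: [0.001, 0.985, 0.171, 0.002]
contact_force: [-0.1, 0.3, 0.2]
gripper_width: 1.0
```

Request:
apply_moves(moves="-1 0 0 0 0 0 1; -1 0 0 0 0 0 1; -1 0 0 0 0 0 1; -1 0 0 0 0 0 1; -1 0 0 0 0 0 1; -1 0 0 0 0 0 0; -1 0 0 0 0 0 0")

```text
t: 5.75
eef_pos: [0.5998, -0.277, 0.1737]
tool_rot: [0.0, 1.0, -0.0, 0.002]
contact_force: [0.0, 0.2, -0.1]
gripper_width: 1.002
```

```bash
cat > look.py <<'E'
from h import *
import sys
n,x,y,z,half=sys.argv[1],*map(float,sys.argv[2:6])
o=bot.get_obs();T=tool(o);p=imaging.read_camera("wrist");print(o["t"],o["q"].round(3),o["contact_force"].round(1),o["gripper_width"]);print(np.round(T,4))
cv2.imwrite(f"pics/{n}w.png",p["image"][:,:,::-1])
i=topdown(p,T,(x,y),z,half)
for k in (200,300,400): cv2.line(i,(k,0),(k,600),(0,0,255) if k==300 else (0,255,0),1); cv2.line(i,(0,k),(600,k),(0,0,255) if k==300 else (0,255,0),1)
cv2.imwrite(f"pics/{n}t.png",i)
E
python3 look.py c3 .596 -.287 .024 .06
```

```text
5.75 [-0.245  0.665  0.886  1.691 -0.579  1.065  0.826] [ 0.   0.2 -0.1] 1.0023497395649925
[[ 1.000e+00 -7.000e-04  3.300e-03  5.998e-01]
 [-7.000e-04 -1.000e+00 -6.000e-04 -2.770e-01]
 [ 3.300e-03  6.000e-04 -1.000e+00  1.737e-01]
 [ 0.000e+00  0.000e+00  0.000e+00  1.000e+00]]
```

View pics/c3t.png

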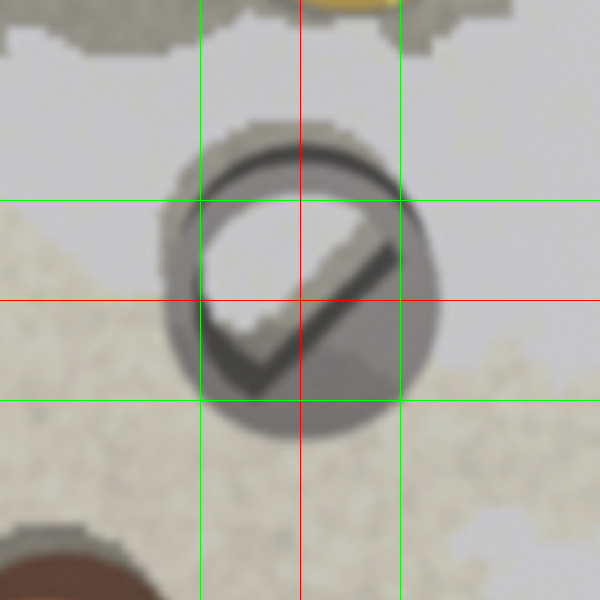

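View pics/c3w.png

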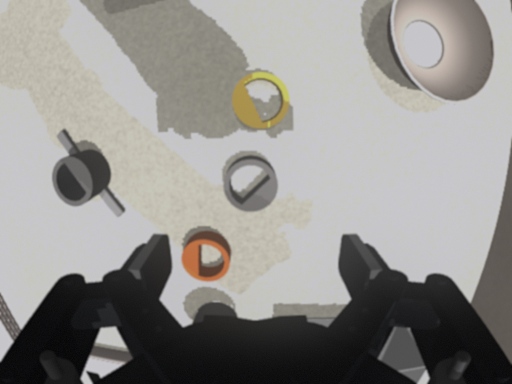

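Request:
apply_moves(moves="-1 -0.028 0.085 0.2 0 0 0; -1 0 0 0.28 0 0 0; -1 0 0 0.28 0 0 0; -1 0 0 0.28 0 0 0; -1 0 0 0.25 0 0 0; -1 0 0 0.15 0 0 0; -1 0 0 0 0 0 0; -1 0 0 0 0 0 0")

```text
t: 6.47
eef_pos: [0.5949, -0.2876, -0.0012]
tool_rot: [-0.0, 1.0, -0.002, -0.0]
contact_force: [0.4, 0.2, 1.9]
gripper_width: 0.998
```

```bash
python3 look.py c4 .596 -.287 .024 .06; python3 -c "
from h import *
p=imaging.read_camera('side');cv2.imwrite('pics/c4s.png',cv2.resize(p['image'][180:330,200:420,::-1],None,fx=3,fy=3))"
```

```text
6.4667 [-0.117  0.865  0.705  1.767 -0.756  0.803  0.964] [0.4 0.2 1.9] 0.9979049471257275
[[ 1.000e+00 -3.500e-03 -4.000e-04  5.949e-01]
 [-3.500e-03 -1.000e+00  5.000e-04 -2.876e-01]
 [-4.000e-04 -5.000e-04 -1.000e+00 -1.200e-03]
 [ 0.000e+00  0.000e+00  0.000e+00  1.000e+00]]
```

View pics/c4w.png

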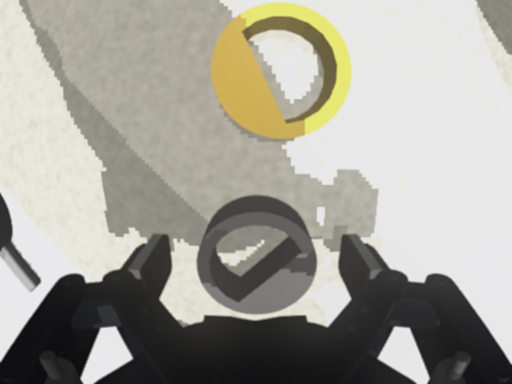

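View pics/c4s.png

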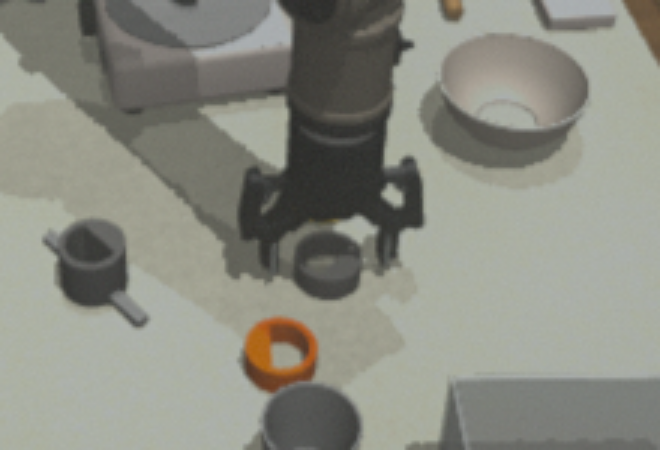

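Request:
apply_moves(moves="1 0 0 0 0 0 0; 1 0 0 0 0 0 0; 1 0 0 0 0 0 0; 1 0 0 0 0 0 0; 1 0 0 0 0 0 0; 1 0 0 0 0 0 0", force=40)

```text
t: 7.07
eef_pos: [0.5956, -0.288, 0.0003]
tool_rot: [0.0, 1.0, -0.002, 0.001]
contact_force: [-0.1, 0.7, 7.1]
gripper_width: 0.643
```

Request:
apply_moves(moves="1 0 0 0 0 0 0; 1 0 0 -0.2 0 0 0; 1 0 0 -0.3 0 0 0; 1 0 0 -0.3 0 0 0; 1 0 0 0 0 0 0")

```text
t: 7.48
eef_pos: [0.5979, -0.2907, 0.1021]
tool_rot: [0.002, 1.0, -0.003, 0.005]
contact_force: [1.2, -1.3, -0.2]
gripper_width: 0.635
```

```bash
python3 look.py c5 .596 -.287 .117 .06
```

```text
7.4833 [-0.183  0.744  0.818  1.734 -0.655  0.947  0.893] [ 1.2 -1.3 -0.2] 0.6351114590568376
[[ 0.9999 -0.0055  0.0098  0.5979]
 [-0.0055 -1.     -0.0048 -0.2907]
 [ 0.0098  0.0047 -0.9999  0.1021]
 [ 0.      0.      0.      1.    ]]
```

View pics/c5w.png

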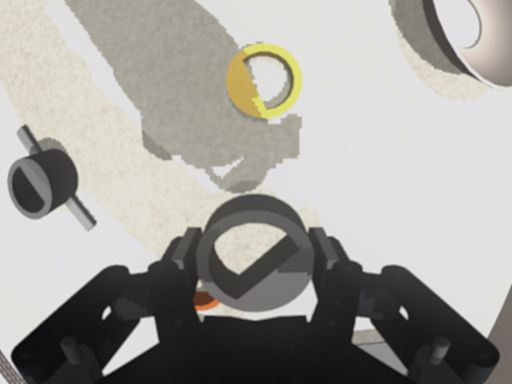

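View pics/c5t.png

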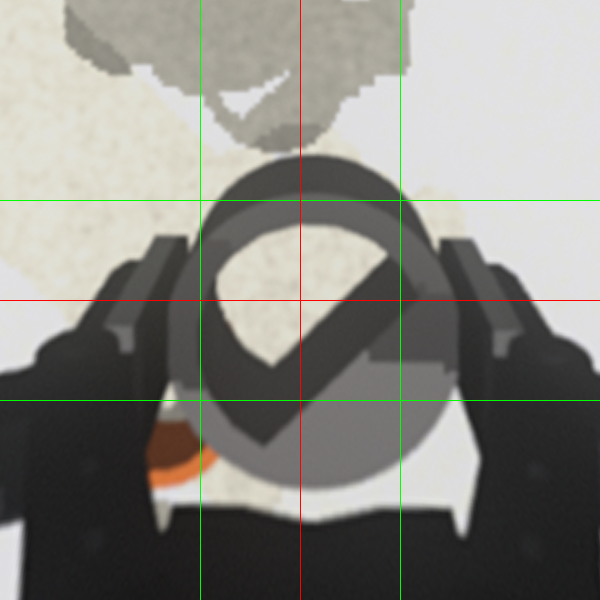

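Request:
apply_moves(moves="1 0 0 -0.2 0 0 -1; 1 0 0 -0.2 0 0 -1; 1 0 0 -0.2 0 0 -1; 1 0 0 -0.05 0 0 -1; 1 0 0 0 0 0 -1; 1 0 0 0 0 0 -1; 1 0 0 0 0 0 -1; 1 0 0 0 0 0 -1; 1 0 0 0 0 0 -1; 1 0 0 0 0 0 -1; 1 0 0 0 0 0 -1; 1 0 0 0 0 0 -1")

```text
t: 8.53
eef_pos: [0.5942, -0.2871, 0.1716]
tool_rot: [-0.001, 0.914, 0.406, -0.0]
contact_force: [0.0, 0.5, -0.4]
gripper_width: 0.639
```

Request:
apply_moves(moves="1 0 0 0 0 0 -1; 1 0 0 0 0 0 -0.2; 1 0 0 0 0 0 0")

```text
t: 8.78
eef_pos: [0.5943, -0.2874, 0.172]
tool_rot: [-0.001, 0.897, 0.442, -0.0]
contact_force: [-0.1, -0.4, -0.7]
gripper_width: 0.635
```

```bash
cat > go.py <<'E'
from h import *
import sys
o=bot.get_obs();T=tool(o);t=np.array(list(map(float,sys.argv[1:4])))
print(np.round(T,4),o["q"].round(3)); v=T[:3,:3].T@(t-T[:3,3]); print("tool mm",(v*1e3).round(1),"norm",(v/.12).round(3),"rows",np.linalg.norm(v)/.04,"yaw",np.degrees(np.arctan2(T[1,0],T[0,0])))
E
python3 go.py .509 .0187 .18
```

```text
[[ 6.091e-01  7.931e-01 -7.000e-04  5.943e-01]
 [ 7.931e-01 -6.091e-01  8.000e-04 -2.874e-01]
 [ 2.000e-04 -1.100e-03 -1.000e+00  1.720e-01]
 [ 0.000e+00  0.000e+00  0.000e+00  1.000e+00]] [-0.09   0.586  0.649  1.681 -0.405  1.014  1.613]
tool mm [ 190.8 -254.1   -7.7] norm [ 1.59  -2.117 -0.064] rows 7.94574903993696 yaw 52.47269774393138
```

Request:
apply_moves(moves="1 0.1767 -0.2352 -0.01 0 0 0; 1 0.1767 -0.2352 -0.01 0 0 0; 1 0.1767 -0.2352 -0.01 0 0 0; 1 0.1767 -0.2352 -0.01 0 0 0; 1 0.1767 -0.2352 -0.01 0 0 0; 1 0.1767 -0.2352 -0.01 0 0 0; 1 0.1767 -0.2352 0 0 0 0; 1 0.1767 -0.2352 0 0 0 0; 1 0.1767 -0.2352 0 0 0 0; 1 0 0 0 0 0 0; 1 0 0 0 0 0 0")

```text
t: 9.7
eef_pos: [0.5086, 0.0209, 0.1795]
tool_rot: [-0.001, 0.896, 0.444, -0.0]
contact_force: [0.3, -1.5, -1.1]
gripper_width: 0.641
```

```bash
python3 go.py .509 .0187 .18; python3 look.py d1 .509 .0187 .127 .06; python3 -c "
from h import *
p=imaging.read_camera('side');a=cv2.resize(p['image'][80:230,190:340,::-1],None,fx=2.6,fy=2.6)
p=imaging.read_camera('scene');b=cv2.resize(p['image'][120:270,190:340,::-1],None,fx=2.6,fy=2.6)
cv2.imwrite('pics/d1s.png',np.hstack([a,b]))"
```

```text
[[ 6.057e-01  7.957e-01 -7.000e-04  5.086e-01]
 [ 7.957e-01 -6.057e-01  8.000e-04  2.090e-02]
 [ 3.000e-04 -1.000e-03 -1.000e+00  1.795e-01]
 [ 0.000e+00  0.000e+00  0.000e+00  1.000e+00]] [-0.731  0.315  0.692  2.035 -0.261  0.879  1.025]
tool mm [-1.5  1.6 -0.5] norm [-0.013  0.014 -0.004] rows 0.05687782192761502 yaw 52.72191949522438
9.7 [-0.731  0.315  0.692  2.035 -0.261  0.879  1.025] [ 0.3 -1.5 -1.1] 0.6412723592865239
[[ 6.057e-01  7.957e-01 -7.000e-04  5.086e-01]
 [ 7.957e-01 -6.057e-01  8.000e-04  2.090e-02]
 [ 3.000e-04 -1.000e-03 -1.000e+00  1.795e-01]
 [ 0.000e+00  0.000e+00  0.000e+00  1.000e+00]]
```

View pics/d1w.png

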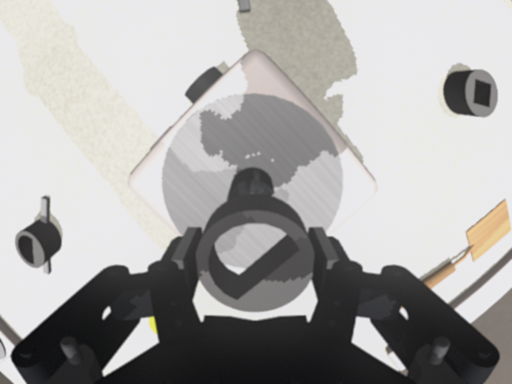

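View pics/d1s.png

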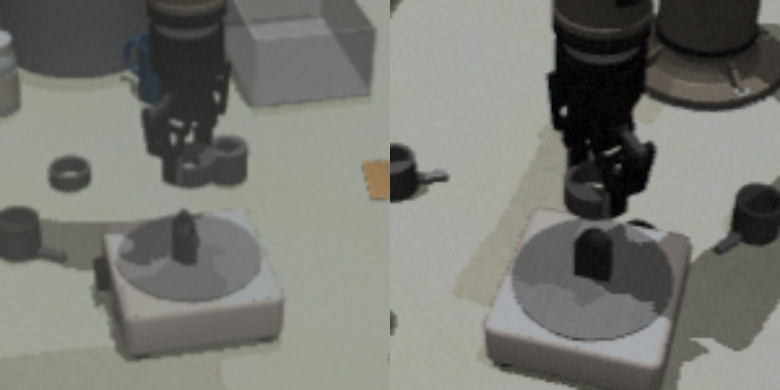

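Request:
apply_moves(moves="1 -0.009 0.011 0.1 0 0 0; 1 0 0 0.15 0 0 0; 1 0 0 0.15 0 0 0; 1 0 0 0.1 0 0 0; 1 0 0 0.1 0 0 0; 1 0 0 0 0 0 0; 1 0 0 0 0 0 0")

```text
t: 10.43
eef_pos: [0.5092, 0.0159, 0.1071]
tool_rot: [0.0, 0.897, 0.442, -0.001]
contact_force: [-1.3, 0.6, -1.1]
gripper_width: 0.637
```

```bash
python3 go.py .509 .0193 .075; python3 look.py d2 .509 .0187 .127 .06
```

```text
[[ 6.094e-01  7.928e-01 -1.400e-03  5.092e-01]
 [ 7.928e-01 -6.094e-01 -8.000e-04  1.590e-02]
 [-1.500e-03 -6.000e-04 -1.000e+00  1.071e-01]
 [ 0.000e+00  0.000e+00  0.000e+00  1.000e+00]] [-0.648  0.433  0.619  2.088 -0.372  0.73   1.125]
tool mm [ 2.6 -2.2 32.1] norm [ 0.022 -0.019  0.268] rows 0.8082242095667131 yaw 52.45257950487053
10.4333 [-0.648  0.433  0.619  2.088 -0.372  0.73   1.125] [-1.3  0.6 -1.1] 0.6365767424791998
[[ 6.094e-01  7.928e-01 -1.400e-03  5.092e-01]
 [ 7.928e-01 -6.094e-01 -8.000e-04  1.590e-02]
 [-1.500e-03 -6.000e-04 -1.000e+00  1.071e-01]
 [ 0.000e+00  0.000e+00  0.000e+00  1.000e+00]]
```

View pics/d2w.png

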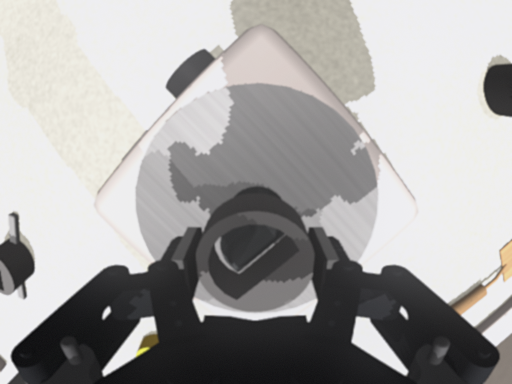

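Request:
apply_moves(moves="1 0.013 -0.01 0.05 0 0 0; 1 0 0 0.1 0 0 0; 1 0 0 0.08 0 0 0; 1 0 0 0.02 0 0 0; 1 0 0 0 0 0 0; 1 0 0 0 0 0 0")

```text
t: 10.98
eef_pos: [0.5098, 0.0185, 0.0776]
tool_rot: [0.0, 0.897, 0.442, -0.0]
contact_force: [1.3, 0.3, -0.2]
gripper_width: 0.64
```

```bash
python3 go.py .509 .0187 .075; python3 look.py d3 .509 .0187 .127 .06
```

```text
[[ 6.086e-01  7.935e-01  0.000e+00  5.098e-01]
 [ 7.935e-01 -6.086e-01 -3.000e-04  1.850e-02]
 [-2.000e-04  2.000e-04 -1.000e+00  7.760e-02]
 [ 0.000e+00  0.000e+00  0.000e+00  1.000e+00]] [-0.616  0.482  0.578  2.103 -0.42   0.669  1.161]
tool mm [-0.3 -0.8  2.6] norm [-0.002 -0.006  0.022] rows 0.06789479511199521 yaw 52.50937139886612
10.9833 [-0.616  0.482  0.578  2.103 -0.42   0.669  1.161] [ 1.3  0.3 -0.2] 0.6398106952728949
[[ 6.086e-01  7.935e-01  0.000e+00  5.098e-01]
 [ 7.935e-01 -6.086e-01 -3.000e-04  1.850e-02]
 [-2.000e-04  2.000e-04 -1.000e+00  7.760e-02]
 [ 0.000e+00  0.000e+00  0.000e+00  1.000e+00]]
```

View pics/d3w.png

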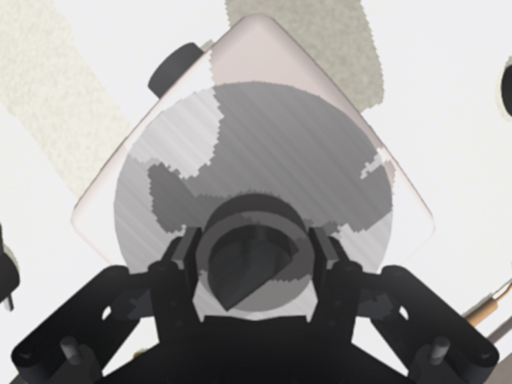

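Post is inside the bore with flats aligned. Lower 4 mm more, release, rise.

Request:
apply_moves(moves="1 0 0 0.02 0 0 0; 1 0 0 0.015 0 0 0; 1 0 0 0 0 0 0")

```text
t: 11.28
eef_pos: [0.5096, 0.0187, 0.0734]
tool_rot: [-0.0, 0.897, 0.442, 0.0]
contact_force: [-0.3, -0.3, -0.6]
gripper_width: 0.639
```

Request:
apply_moves(moves="-1 0 0 0 0 0 0; -1 0 0 0 0 0 0; -1 0 0 0 0 0 0; -1 0 0 0 0 0 0; -1 0 0 -0.15 0 0 0; -1 0 0 -0.3 0 0 0; -1 0 0 -0.3 0 0 0; -1 0 0 -0.2 0 0 0; -1 0 0 0 0 0 0")

```text
t: 12.03
eef_pos: [0.5127, 0.0185, 0.1922]
tool_rot: [0.001, 0.897, 0.442, 0.004]
contact_force: [1.3, 0.8, -0.6]
gripper_width: 0.999
```

```bash
python3 go.py .396 -.28 .2; python3 look.py d4 .509 .0187 .096 .06; python3 -c "
from h import *
p=imaging.read_camera('side');a=cv2.resize(p['image'][120:220,210:310,::-1],None,fx=3.9,fy=3.9)
print([ (d['location'],d['score']) for d in nets.spot_point(p,'collar_center')])
p=imaging.read_camera('scene');b=cv2.resize(p['image'][160:260,220:320,::-1],None,fx=3.9,fy=3.9)
cv2.imwrite('pics/d4s.png',np.hstack([a,b]))"
```

```text
[[ 0.6089  0.7932  0.0081  0.5127]
 [ 0.7932 -0.6089  0.0024  0.0185]
 [ 0.0069  0.0049 -1.      0.1922]
 [ 0.      0.      0.      1.    ]] [-0.744  0.3    0.712  2.021 -0.252  0.898  1.019]
tool mm [-307.8   89.2   -9.4] norm [-2.565  0.744 -0.079] rows 8.014965000782928 yaw 52.49027177507752
12.0333 [-0.744  0.3    0.712  2.021 -0.252  0.898  1.019] [ 1.3  0.8 -0.6] 0.9989714079997427
[[ 0.6089  0.7932  0.0081  0.5127]
 [ 0.7932 -0.6089  0.0024  0.0185]
 [ 0.0069  0.0049 -1.      0.1922]
 [ 0.      0.      0.      1.    ]]
[([293.7, 297.6], 0.97), ([307.1, 242.1], 0.56), ([262.1, 174.9], 0.45)]
```

View pics/d4s.png

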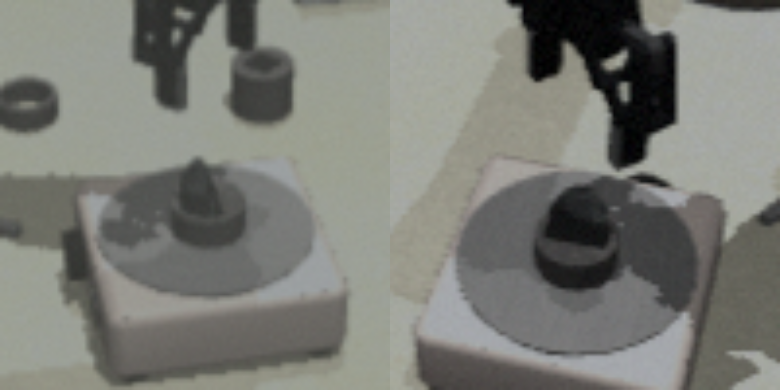

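View pics/d4t.png

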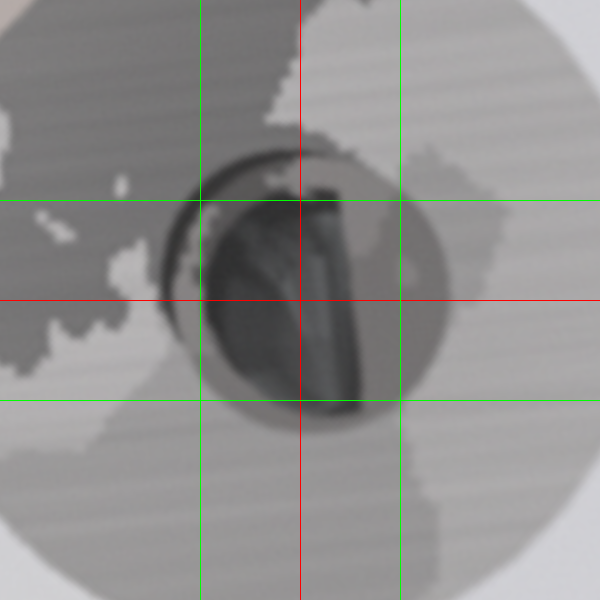

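Request:
apply_moves(moves="-1 -0.2565 0.0744 0 0 0 0; -1 -0.2565 0.0744 0 0 0 0; -1 -0.2565 0.0744 0 0 0 0; -1 -0.2565 0.0744 0 0 0 0; -1 -0.2565 0.0744 0 0 0 0; -1 -0.2565 0.0744 0 0 0 0; -1 -0.2565 0.0744 0 0 0 0; -1 -0.2565 0.0744 0 0 0 0; -1 -0.2565 0.0744 0 0 0 0; -1 -0.2565 0.0744 0 0 0 0; -1 0 0 0 0 0 0; -1 0 0 0 0 0 0")

```text
t: 13.23
eef_pos: [0.3912, -0.2814, 0.1865]
tool_rot: [-0.001, 0.898, 0.44, -0.001]
contact_force: [0.2, 1.2, -0.4]
gripper_width: 1.002
```

```bash
python3 go.py .396 -.28 .2; python3 look.py r1 .398 -.28 .046 .09
```

```text
[[ 0.6123  0.7906 -0.0026  0.3912]
 [ 0.7906 -0.6123 -0.     -0.2814]
 [-0.0016 -0.002  -1.      0.1865]
 [ 0.      0.      0.      1.    ]] [-0.202  0.276  0.829  2.09  -0.261  0.881  1.688]
tool mm [  4.    2.9 -13.5] norm [ 0.033  0.024 -0.113] rows 0.3597967605048869 yaw 52.24321552383289
13.2333 [-0.202  0.276  0.829  2.09  -0.261  0.881  1.688] [ 0.2  1.2 -0.4] 1.0022545588995513
[[ 0.6123  0.7906 -0.0026  0.3912]
 [ 0.7906 -0.6123 -0.     -0.2814]
 [-0.0016 -0.002  -1.      0.1865]
 [ 0.      0.      0.      1.    ]]
```

View pics/r1w.png

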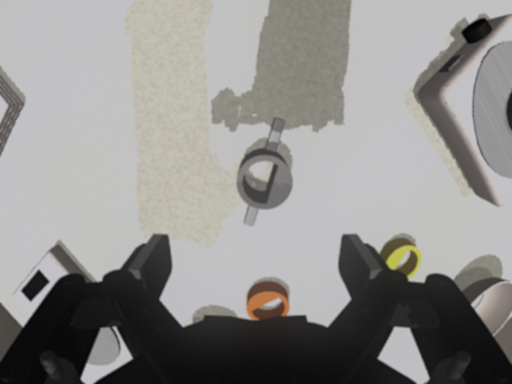

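View pics/r1t.png

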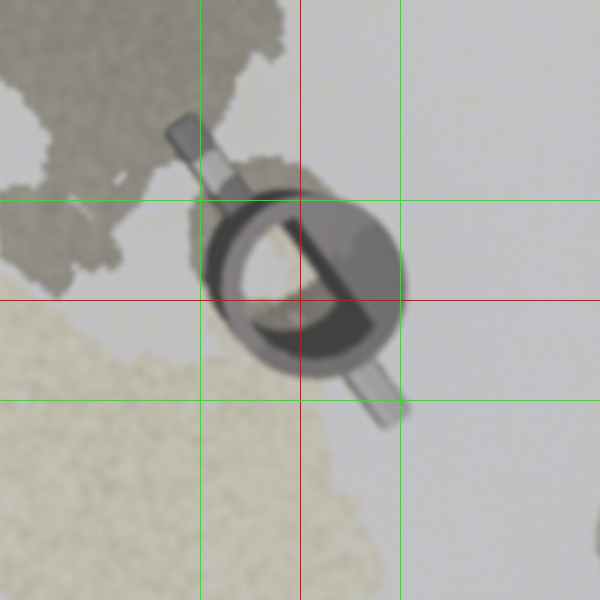

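Request:
apply_moves(moves="-1 0.092 0.043 0.15 0 0 0; -1 0 0 0.25 0 0 0; -1 0 0 0.25 0 0 0; -1 0 0 0.15 0 0 0; -1 0 0 0 0 0 0; -1 0 0 0 0 0 0")

```text
t: 13.78
eef_pos: [0.4035, -0.273, 0.0907]
tool_rot: [-0.001, 0.896, 0.443, -0.001]
contact_force: [-0.5, 0.4, 0.2]
gripper_width: 1.001
```

```bash
python3 go.py .4021 -.2758 .014; python3 look.py r2 .402 -.276 .046 .06
```

```text
[[ 6.072e-01  7.945e-01 -3.000e-03  4.035e-01]
 [ 7.945e-01 -6.072e-01  1.200e-03 -2.730e-01]
 [-9.000e-04 -3.200e-03 -1.000e+00  9.070e-02]
 [ 0.000e+00  0.000e+00  0.000e+00  1.000e+00]] [-0.086  0.452  0.691  2.149 -0.452  0.689  1.831]
tool mm [-3.1  0.8 76.7] norm [-0.025  0.007  0.639] rows 1.919018763792179 yaw 52.61074363169383
13.7833 [-0.086  0.452  0.691  2.149 -0.452  0.689  1.831] [-0.5  0.4  0.2] 1.0012080644205394
[[ 6.072e-01  7.945e-01 -3.000e-03  4.035e-01]
 [ 7.945e-01 -6.072e-01  1.200e-03 -2.730e-01]
 [-9.000e-04 -3.200e-03 -1.000e+00  9.070e-02]
 [ 0.000e+00  0.000e+00  0.000e+00  1.000e+00]]
```

View pics/r2t.png

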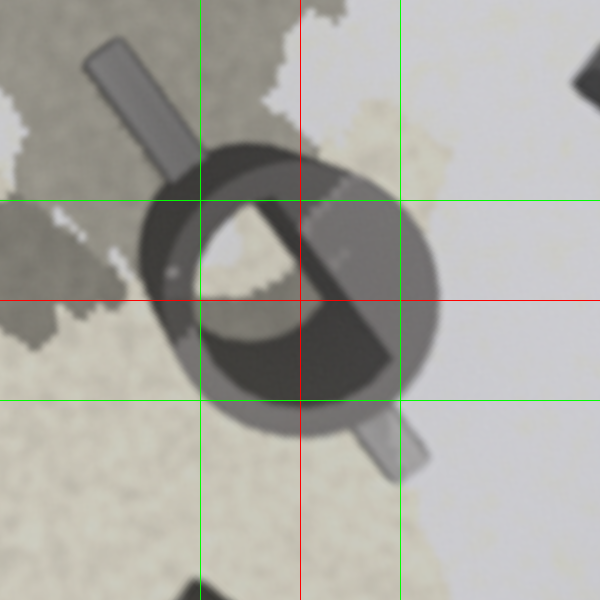

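View pics/r2w.png

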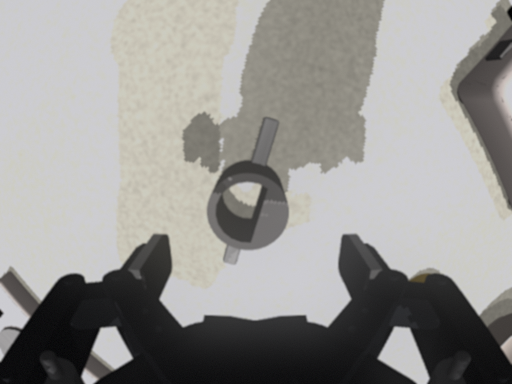

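Request:
apply_moves(moves="-1 -0.024 0.008 0.2 0 0 0; -1 0 0 0.2 0 0 0; -1 0 0 0.16 0 0 0; -1 0 0 0.08 0 0 0; -1 0 0 0 0 0 0; -1 0 0 0 0 0 0")

```text
t: 14.33
eef_pos: [0.4037, -0.2775, 0.0157]
tool_rot: [0.0, 0.897, 0.443, 0.0]
contact_force: [0.7, 0.3, 0.6]
gripper_width: 0.999
```

```bash
python3 go.py .4024 -.2758 .014; python3 look.py r3 .402 -.276 .046 .06
```

```text
[[ 6.083e-01  7.937e-01  1.000e-03  4.037e-01]
 [ 7.937e-01 -6.083e-01 -4.000e-04 -2.775e-01]
 [ 3.000e-04  1.100e-03 -1.000e+00  1.570e-02]
 [ 0.000e+00  0.000e+00  0.000e+00  1.000e+00]] [ 0.042  0.581  0.547  2.173 -0.594  0.535  1.956]
tool mm [ 0.6 -2.   1.7] norm [ 0.005 -0.017  0.014] rows 0.06783889590328326 yaw 52.533073318479275
14.3333 [ 0.042  0.581  0.547  2.173 -0.594  0.535  1.956] [0.7 0.3 0.6] 0.9989605698502171
[[ 6.083e-01  7.937e-01  1.000e-03  4.037e-01]
 [ 7.937e-01 -6.083e-01 -4.000e-04 -2.775e-01]
 [ 3.000e-04  1.100e-03 -1.000e+00  1.570e-02]
 [ 0.000e+00  0.000e+00  0.000e+00  1.000e+00]]
```

View pics/r3w.png

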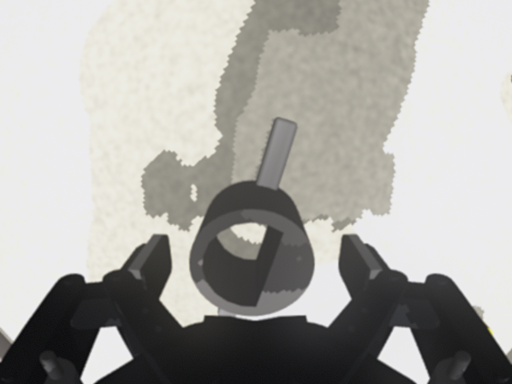

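Request:
apply_moves(moves="-1 0 -0.012 0 0 0 0; 1 0 0 0 0 0 0; 1 0 0 0 0 0 0; 1 0 0 0 0 0 0; 1 0 0 0 0 0 0; 1 0 0 0 0 0 0; 1 0 0 0 0 0 0; 1 0 0 0 0 0 0", force=40)

```text
t: 15.05
eef_pos: [0.4022, -0.2765, 0.0156]
tool_rot: [0.0, 0.897, 0.442, 0.001]
contact_force: [-1.4, 2.3, 10.3]
gripper_width: 0.643
```

Request:
apply_moves(moves="1 0 0 -0.2 0 0 0; 1 0 0 -0.3 0 0 0; 1 0 0 -0.3 0 0 0; 1 0 0 -0.3 0 0 0; 1 0 0 -0.3 0 0 0; 1 0 0 -0.2 0 0 0; 1 0 0 0 0 0 0; 1 0 0 0 0 0 0")

```text
t: 15.72
eef_pos: [0.4025, -0.2762, 0.2077]
tool_rot: [0.001, 0.897, 0.443, 0.001]
contact_force: [-0.2, 0.1, -1.6]
gripper_width: 0.645
```

```bash
python3 go.py .509 .0187 .21; python3 look.py r4 .4024 -.2758 .239 .06
```

```text
[[ 6.079e-01  7.940e-01  3.200e-03  4.025e-01]
 [ 7.940e-01 -6.079e-01  2.000e-04 -2.762e-01]
 [ 2.100e-03  2.400e-03 -1.000e+00  2.077e-01]
 [ 0.000e+00  0.000e+00  0.000e+00  1.000e+00]] [-0.254  0.254  0.865  2.06  -0.244  0.927  1.659]
tool mm [298.9 -94.8  -1.9] norm [ 2.491 -0.79  -0.016] rows 7.839403374554414 yaw 52.55980904842741
15.7167 [-0.254  0.254  0.865  2.06  -0.244  0.927  1.659] [-0.2  0.1 -1.6] 0.6452359354651321
[[ 6.079e-01  7.940e-01  3.200e-03  4.025e-01]
 [ 7.940e-01 -6.079e-01  2.000e-04 -2.762e-01]
 [ 2.100e-03  2.400e-03 -1.000e+00  2.077e-01]
 [ 0.000e+00  0.000e+00  0.000e+00  1.000e+00]]
```

View pics/r4w.png

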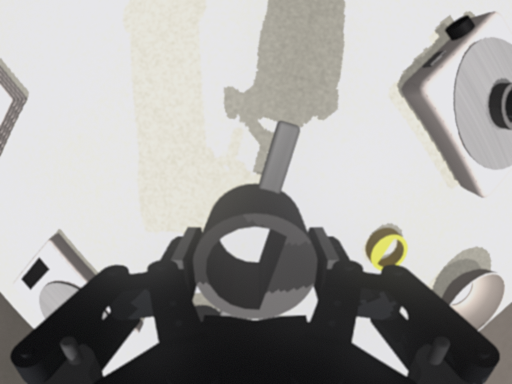

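View pics/r4t.png

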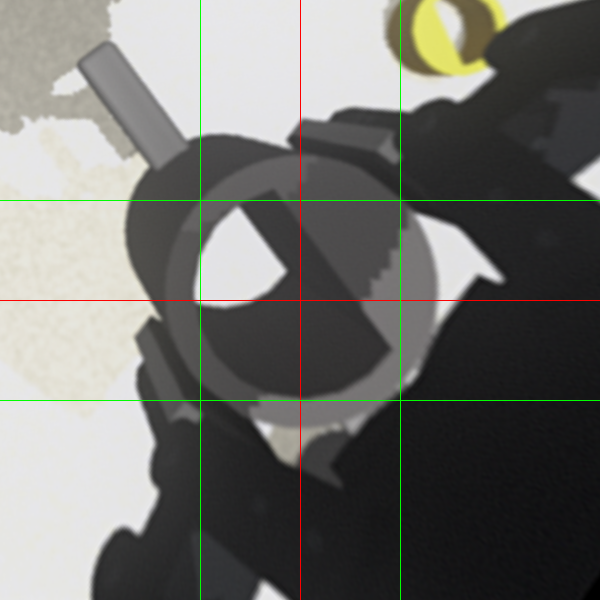

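Request:
apply_moves(moves="1 0 0 0 0 0 1; 1 0 0 0 0 0 1; 1 0 0 0 0 0 1; 1 0 0 0 0 0 1; 1 0 0 0 0 0 1; 1 0 0 0 0 0 1; 1 0 0 0 0 0 1; 1 0 0 0 0 0 0.4; 1 0 0 0 0 0 0")

```text
t: 16.52
eef_pos: [0.4009, -0.2759, 0.2054]
tool_rot: [-0.0, 0.98, 0.199, -0.001]
contact_force: [-0.4, -0.2, -1.7]
gripper_width: 0.645
```

Request:
apply_moves(moves="1 0.198 -0.212 0 0 0 0; 1 0.198 -0.212 0 0 0 0; 1 0.198 -0.212 0 0 0 0; 1 0.198 -0.212 0 0 0 0; 1 0.198 -0.212 0 0 0 0; 1 0.198 -0.212 0 0 0 0; 1 0.198 -0.212 0 0 0 0; 1 0.198 -0.212 0 0 0 0; 1 0.198 -0.212 0 0 0 0; 1 0 0 0 0 0 0; 1 0 0 0 0 0 0; 1 0 0 0 0 0 0")

```text
t: 17.52
eef_pos: [0.509, 0.0172, 0.2061]
tool_rot: [0.0, 0.98, 0.199, -0.001]
contact_force: [0.1, -0.3, -1.5]
gripper_width: 0.64
```

```bash
python3 go.py .5095 .018 .15; python3 look.py e1 .509 .0187 .127 .06;  python3 -c "
from h import *
p=imaging.read_camera('side');a=cv2.resize(p['image'][80:230,190:340,::-1],None,fx=2.6,fy=2.6)
p=imaging.read_camera('scene');b=cv2.resize(p['image'][120:270,190:340,::-1],None,fx=2.6,fy=2.6)
cv2.imwrite('pics/e1s.png',np.hstack([a,b]))"
```

```text
[[ 9.206e-01  3.905e-01 -1.400e-03  5.090e-01]
 [ 3.905e-01 -9.206e-01 -1.000e-03  1.720e-02]
 [-1.700e-03  4.000e-04 -1.000e+00  2.061e-01]
 [ 0.000e+00  0.000e+00  0.000e+00  1.000e+00]] [-0.906  0.327  0.925  2.015 -0.32   0.951  0.584]
tool mm [ 0.9 -0.5 56.1] norm [ 0.008 -0.004  0.468] rows 1.4034555747827322 yaw 22.982557944556717
17.5167 [-0.906  0.327  0.925  2.015 -0.32   0.951  0.584] [ 0.1 -0.3 -1.5] 0.6403244832879661
[[ 9.206e-01  3.905e-01 -1.400e-03  5.090e-01]
 [ 3.905e-01 -9.206e-01 -1.000e-03  1.720e-02]
 [-1.700e-03  4.000e-04 -1.000e+00  2.061e-01]
 [ 0.000e+00  0.000e+00  0.000e+00  1.000e+00]]
```

View pics/e1w.png

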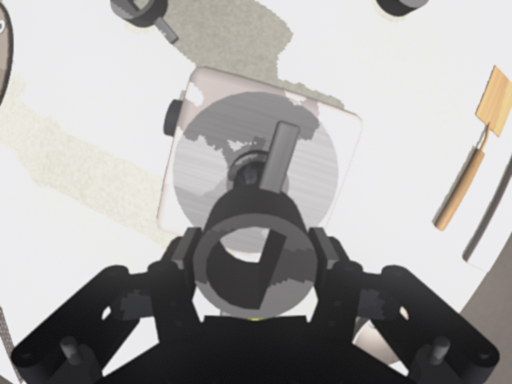

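View pics/e1s.png

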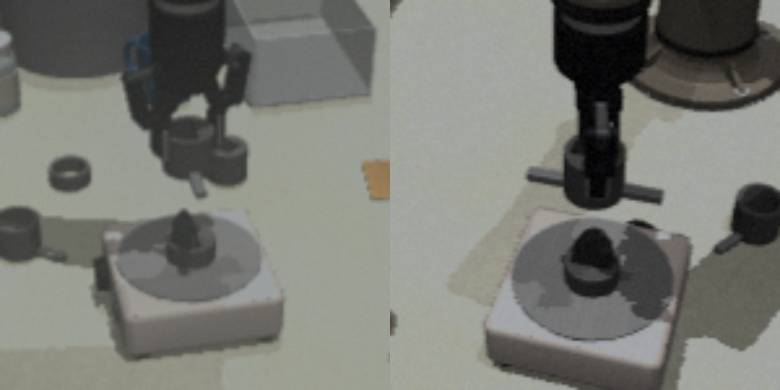

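Request:
apply_moves(moves="1 0.008 -0.004 0.15 0 0 0; 1 0 0 0.15 0 0 0; 1 0 0 0.15 0 0 0; 1 0 0 0.1 0 0 0; 1 0 0 0.05 0 0 0; 1 0 0 0 0 0 0; 1 0 0 0 0 0 0")

```text
t: 18.25
eef_pos: [0.5105, 0.0181, 0.1351]
tool_rot: [0.0, 0.98, 0.198, 0.0]
contact_force: [-0.1, 0.2, -1.0]
gripper_width: 0.644
```

```bash
python3 go.py .5095 .018 .114; python3 look.py e2 .509 .0187 .127 .06
```

```text
[[ 9.214e-01  3.887e-01  3.000e-04  5.105e-01]
 [ 3.887e-01 -9.214e-01 -2.000e-04  1.810e-02]
 [ 2.000e-04  2.000e-04 -1.000e+00  1.351e-01]
 [ 0.000e+00  0.000e+00  0.000e+00  1.000e+00]] [-0.809  0.439  0.829  2.074 -0.446  0.811  0.687]
tool mm [-1.  -0.3 21.1] norm [-0.008 -0.002  0.176] rows 0.5285026255753315 yaw 22.87488490769918
18.25 [-0.809  0.439  0.829  2.074 -0.446  0.811  0.687] [-0.1  0.2 -1. ] 0.644402190371263
[[ 9.214e-01  3.887e-01  3.000e-04  5.105e-01]
 [ 3.887e-01 -9.214e-01 -2.000e-04  1.810e-02]
 [ 2.000e-04  2.000e-04 -1.000e+00  1.351e-01]
 [ 0.000e+00  0.000e+00  0.000e+00  1.000e+00]]
```

View pics/e2w.png

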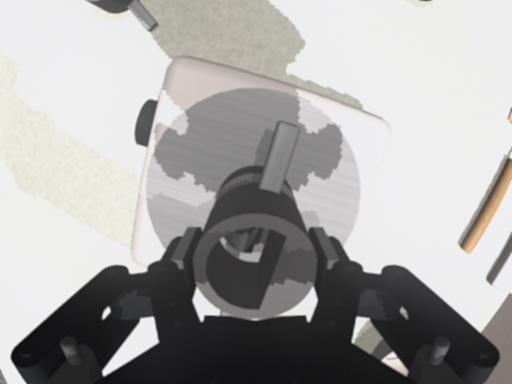

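Request:
apply_moves(moves="1 0 0 0.04 0 0 0; 1 0 0 0.04 0 0 0; 1 0 0 0 0 0 0")

```text
t: 18.55
eef_pos: [0.51, 0.0189, 0.1247]
tool_rot: [-0.0, 0.98, 0.199, -0.0]
contact_force: [-1.1, -0.6, -1.1]
gripper_width: 0.641
```

Request:
apply_moves(moves="1 0 0 0.04 0 0 0; 1 0 0 0.04 0 0 0; 1 0 0 0 0 0 0; 1 0 0 0 0 0 0")

```text
t: 18.88
eef_pos: [0.51, 0.0186, 0.1152]
tool_rot: [0.0, 0.98, 0.199, -0.0]
contact_force: [-0.8, -0.4, -2.0]
gripper_width: 0.644
```

```bash
python3 go.py .5095 .018 .1125; python3 look.py e3 .509 .0187 .127 .06;python3 -c "
from h import *
p=imaging.read_camera('side');a=cv2.resize(p['image'][100:220,210:330,::-1],None,fx=3.2,fy=3.2)
p=imaging.read_camera('scene');b=cv2.resize(p['image'][140:260,210:330,::-1],None,fx=3.2,fy=3.2)
cv2.imwrite('pics/e3s.png',np.hstack([a,b]))"
```

```text
[[ 9.211e-01  3.894e-01 -8.000e-04  5.100e-01]
 [ 3.894e-01 -9.211e-01 -3.000e-04  1.860e-02]
 [-8.000e-04 -0.000e+00 -1.000e+00  1.152e-01]
 [ 0.000e+00  0.000e+00  0.000e+00  1.000e+00]] [-0.782  0.47   0.797  2.088 -0.481  0.774  0.715]
tool mm [-0.7  0.3  2.7] norm [-0.006  0.003  0.023] rows 0.07046362545181026 yaw 22.919667804434965
18.8833 [-0.782  0.47   0.797  2.088 -0.481  0.774  0.715] [-0.8 -0.4 -2. ] 0.6438989664477489
[[ 9.211e-01  3.894e-01 -8.000e-04  5.100e-01]
 [ 3.894e-01 -9.211e-01 -3.000e-04  1.860e-02]
 [-8.000e-04 -0.000e+00 -1.000e+00  1.152e-01]
 [ 0.000e+00  0.000e+00  0.000e+00  1.000e+00]]
```

View pics/e3w.png

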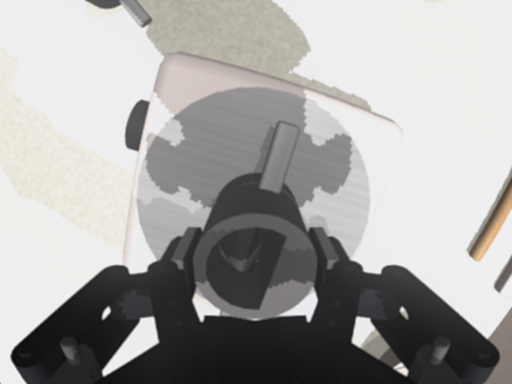

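View pics/e3s.png

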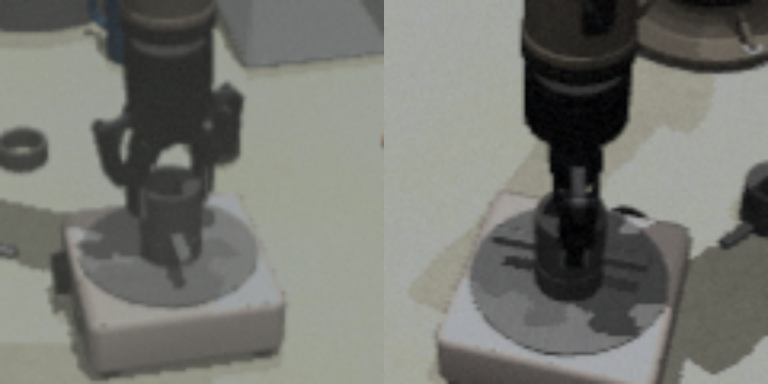

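Request:
apply_moves(moves="1 0 0 0.02 0 0 0; 1 0 0 0.01 0 0 0; 1 0 0 0 0 0 0")

```text
t: 19.28
eef_pos: [0.5103, 0.0187, 0.1118]
tool_rot: [-0.0, 0.98, 0.199, -0.0]
contact_force: [0.2, -0.1, -1.7]
gripper_width: 0.642
```

Request:
apply_moves(moves="-1 0 0 0 0 0 0; -1 0 0 0 0 0 0; -1 0 0 0 0 0 0; -1 0 0 0 0 0 0; -1 0 0 -0.15 0 0 0; -1 0 0 -0.25 0 0 0; -1 0 0 -0.25 0 0 0; -1 0 0 -0.25 0 0 0; -1 0 0 -0.2 0 0 0; -1 0 0 0 0 0 0; -1 0 0 0 0 0 0")

```text
t: 20.2
eef_pos: [0.5111, 0.0189, 0.2451]
tool_rot: [-0.001, 0.98, 0.199, 0.001]
contact_force: [-0.7, -0.6, -1.3]
gripper_width: 0.996
```

```bash
python3 go.py .5095 .018 .1125; python3 look.py f1 .509 .0187 .142 .09;python3 -c "
from h import *
s=imaging.read_camera('scene');d=imaging.read_camera('side')
a=cv2.resize(d['image'][100:220,210:330,::-1],None,fx=3.2,fy=3.2)
b=cv2.resize(s['image'][140:260,210:330,::-1],None,fx=3.2,fy=3.2)
A=[x['location'] for x in nets.spot_point(s,'rotor_center')];B=[x['location'] for x in nets.spot_point(d,'rotor_center')];print(A,B)
for u in A:
  for v in B:
    X,e=tri([ray(s,u),ray(d,v)])
    if e[0]<.01: print(X.round(4),e[0])
print('exp',proj(s,np.array([.5095,.018,.119])),proj(d,np.array([.5095,.018,.119])))
cv2.imwrite('pics/f1s.png',np.hstack([a,b]))"
```

```text
[[ 9.209e-01  3.899e-01  2.700e-03  5.111e-01]
 [ 3.899e-01 -9.209e-01  1.700e-03  1.890e-02]
 [ 3.100e-03 -5.000e-04 -1.000e+00  2.451e-01]
 [ 0.000e+00  0.000e+00  0.000e+00  1.000e+00]] [-0.959  0.272  0.97   1.972 -0.264  1.026  0.532]
tool mm [ -2.2   0.3 132.5] norm [-0.019  0.003  1.105] rows 3.314120872861458 yaw 22.948454793798156
20.2 [-0.959  0.272  0.97   1.972 -0.264  1.026  0.532] [-0.7 -0.6 -1.3] 0.9960121611532047
[[ 9.209e-01  3.899e-01  2.700e-03  5.111e-01]
 [ 3.899e-01 -9.209e-01  1.700e-03  1.890e-02]
 [ 3.100e-03 -5.000e-04 -1.000e+00  2.451e-01]
 [ 0.000e+00  0.000e+00  0.000e+00  1.000e+00]]
[[331.1, 205.3], [269.5, 212.3]] [[260.8, 164.1], [197.1, 171.6]]
[0.3117 0.1517 0.0135] 0.0011461588716296348
[0.5059 0.0208 0.1196] 0.0002262432974336913
exp [268.02275554 213.04261386] [262.19058009 164.80829579]
```

View pics/f1t.png

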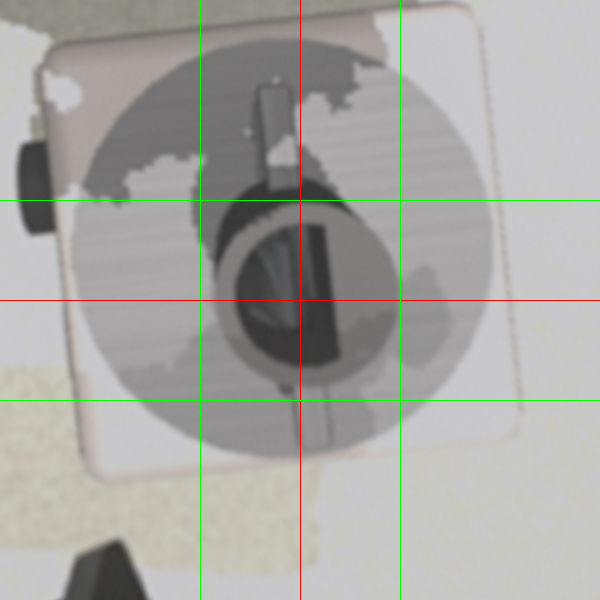

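View pics/f1s.png

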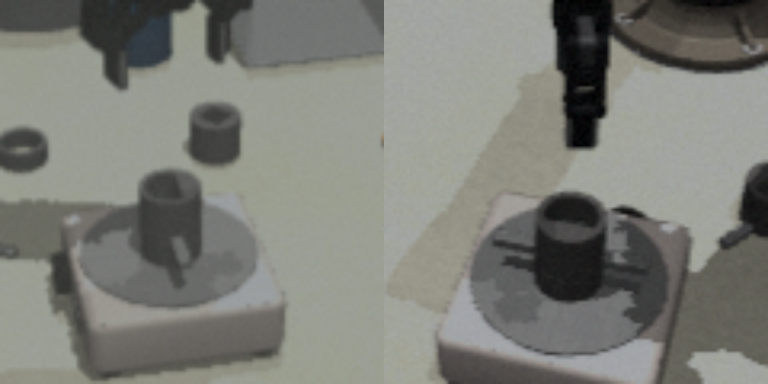

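```bash
python3 -c "
from station import bot
print(bot.hand_in(), bot.get_obs()['t'])"
```

```text
the job is handed in; nothing more can be done
the job is handed in; nothing more can be done
```

The grey D-bored collar is on the post, flat on the deck. The rotor that stood farthest to the robot's right sits on top of it. The job was handed in at about 20 s with the gripper open and clear above; the hand-in reports no verdict.

**Last checks:**
- **Collar height:** it was released with the arm reading about 1 mm above its home height, with no contact force. The side and scene pictures showed it flat on the deck.
- **Rotor height:** its measured centre is 0.1196 m above the table against 0.119 m for home. The underside was at about 0.096 m when it was let go.
- **Turn:** the rotor's blades read about 7° of yaw, against about 7° for the post's flat. After release, the collar's flat looked lined up with the post's.
- **Centring:** the rotor's measured position is within 2–4 mm of the post's axis.

**Where readings disagreed:** the wrist and fixed cameras placed the post and parts 2–3 mm apart, about as far off as their stated calibration allows. In the scene camera, the rotor also appeared about 1 pixel higher than expected. Neither exceeds the limits.

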